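Hold the dusting stencil over the loaf cake

ROBOT

A 6-joint arm with a two-finger parallel gripper is mounted at the origin on the work surface. World frame = base frame: x ahead of the robot, y to its left, z up, the work surface at z = 0. Lengths are in m, angles in rad, forces in N, time in s.
With the tool pointing down it reaches from about 0.25 to 0.8 m from the base axis. Payload 3.9 kg.
Tool frame: the origin (TCP) lies on the centre line of the jaws, within the pads' length; the fingertips stand 8 mm ahead of it and the grasp point (between the pads) lies 11 mm behind it; z points along the fingers, y is the direction in which the jaws open and shut (so a half turn about z gives the same grasp; the last joint's range is limited). The gripper opens to 85 mm and grips with 20 to 120 N. Pads are 22 mm wide; open, the fingers measure 114 mm over their backs; the gripper's body (76 mm by 85 mm) begins 54 mm behind the grasp point. The pads swing forward as they close: fully open they stand 13 mm farther back than shut.
Start: joints at [-1.289, 0.26, -0.138, 1.173, 0, 1.571], TCP at [0.146, -0.504, 0.239] pointing down, gripper open.
Joint ranges: [-2.78, 2.78], [-0.83, 1.72], [-1.28, 1.37], [-1.9, 2.12], [-1.57, 1.48], [-3.14, 3.14]. Speed limits (rad/s): [2.57, 2.57, 3.14, 3.14, 3.14, 3.14].

INTERFACE

Orientations are given as a rotation vector (axis times angle).
In Python, from rig import ctrl, viewer, finder gives the robot as it stands.
- The arm moves only by the tool send_rows, never from a script. Its argument "motion" is a list of rows, each an object of numbers: "tx", "ty", "tz": the shift along the tool's x, y, z in cm; "yaw": the turn about the tool's z in rad; "gripper": the opening, from 0 (shut) to 1 (fully open). In form: [{"tx": .., "ty": .., "tz": .., "yaw": .., "gripper": ..}, ...]. A call has 1 to 12 rows; each row shifts and turns the commanded pose from where the row before left it, along the tool's axes as they then stand; what a row does not reach is not made up. A row lasts 1/12 s, in which the tool goes at most 41.7 mm and 7.16 degrees, less where a joint would pass 70% of its speed; a pose out of reach is approached as far as the arm can. A call is refused whole if a number of a shift passes 4.17 or a number of a turn 0.125, either way. A call with a gripper value outside its range is refused whole. The fingers move at their own pace and stop on an object; "squeeze" is the grip in N (left out, the last holds). Time passes only in rows, so rows that do not move let the fingers close. It gives the time, the measured TCP pose, the force and the opening at its end, in the units of the state.
- ctrl.get_obs(): the state, without advancing time (a new reading comes with each control period).
- viewer.get_image(name): name is "side" or "top" or "wrist"; returns a dict with "frame" (420x560x3 uint8, red, green, blue), "range_z" (420x560 float32, m along the optical axis (not along the pixel's ray), 0 where there is no reading), "intrinsics" (3x3 intrinsics, pixels), "cam_to_world" (4x4, takes a point from camera to world coordinates); the wrist camera has in their place "T_tool_cam" (4x4, takes a point from camera to tool coordinates, whose origin is the TCP and whose axes are the flange's). Camera axes: x right, y down, z forward; pixel columns grow to the right and rows downward; lengths in m; the calibration is good to about 2 mm. A picture is of the moment at which its call begins: read the wrist's pose just before it.
- ctrl.finish_job(): hands the job in, once; it reports no verdict.
Trained networks look in the newest picture that a camera, given by its name, has taken for a name from the list of things; names that differ only in an ending like _2 or _b are one class to them, and where a whole thing is asked for, a point or a joint stands for the part that bears it (a point fixed in the world has none). Each returns a list of dicts, best first, with "p" (0 to 1); they miss things now and then, are a little off and sometimes report something else, mostly with a low value. They report only what shows in the picture. A call takes as long as a camera call. They do not tell look-alikes from the thing itself.
- finder.boxes_of(camera, name): "point" ([column, row] as shares, 0 to 1, of the picture: columns of its width, rows of its height, amid what is visible of it).
- finder.trace(camera, name): "pixels" (420x560 bool, what is visible of it) and "point" ([column, row] as shares, 0 to 1, of the picture: columns of its width, rows of its height, amid what is visible of it).
The state is a dict: "t": time; "joint_pos": joint angles; "qvel": joint speeds; "tau": joint torques, N m; "ee_pos": TCP position; "orientation": TCP orientation; "wrist_force": force on the tool from outside, world axes, zero at the start; "torque": the same for the moment, N m; "finger_gap": finger opening in m.
Only numpy, scipy, OpenCV 4.12 (cv2) and the standard library are available. Lean on these libraries where they do the work, as an engineer would, in place of code of your own. Each camera call takes 0.05 s, during which the arm holds its last target. There are 200 camera calls.

TASK

First take the lamp by its knob and swing its stiff arm away, so that the lamp head is at least 20 cm sideways from the middle of the iced loaf cake. Then pick up the rectangular stencil by its handle, carry it over the things on the counter and hold it level about 1 cm above the icing, squarely over the cake's outline, for dusting: the program finishes while the gripper is still holding it there, at rest. Nothing may touch the cake or its board, and everything else on the counter stays where it is.

Things in the scene. Friction and masses are not known exactly. Their poses are not given: they have to be found in the camera images.
- cake: Iced loaf cake, 184 (x) x 94 (y) mm, on a wooden board 230 x 140 x 15 mm; both fixed to the counter. Origin: centre of the board's underside, on the counter. x runs along the cake's long side, z up. The flat icing on top lies 75 mm above the counter.
- cake_top (a point): Centre of the flat top of the icing, 75 mm above the counter; axes as the cake's.
- stencil: The rectangular stencil: flat steel lattice 184 (x) x 94 (y) x 4 mm on the counter, about 0.2 kg, balanced about its middle. Origin: centre of its underside, x along its long side, z up. Over its middle a wooden bridge handle: bar along x, 100 mm long, 14 mm wide, 16 mm deep, its centre 48 mm above the underside, open below but for two thin legs at x = +-42 mm. Half a turn makes no difference.
- lamp_arm (a joint): Angle of the lamp's horizontal arm about its upright post, rad; grows as the arm swings clockwise seen from above (the head, at first over the cake or its edge, goes away to the robot's left and towards the robot). Range -0.4 to 1.8; starts near 0. Stiff: takes 3 to 4 N sideways at the knob, and stays where it is left.
- lamp_knob (a point): Point to grip on the knob: an upright round black knob, 18 mm in diameter, 46 mm tall, on top of the centre of the grey round lamp head (90 mm in diameter, 26 mm thick). This point is 247 mm above the counter, 28 mm above the head's top face, 18 mm below the knob's top. The head's underside is 192 mm above the counter.
- lamp_hinge (a point): Axis of the lamp's upright post, 185 mm above the counter: the arm turns about the vertical through this point; the knob is 260 mm from it horizontally. The lamp's foot (120 mm in diameter) is fixed. The arm is a bar 16 mm wide, 201 to 213 mm above the counter.
- round_stencil: A round steel stencil, 130 mm in diameter, with the same wooden handle along its x; not wanted. Origin: centre of its underside. It and the rectangular stencil change places.
- jar: Closed jar, 66 mm in diameter, 120 mm tall, standing between the stencils and the cake. Origin: centre of its underside.
- cups: Nested steel measuring cups, 70 mm in diameter, 68 mm tall, flat handles 75 mm out along x; standing between the stencils and the cake. Origin: centre of the underside.
- dredger: Metal sugar dredger, 61 mm in diameter, 94 mm tall, standing on the robot's left of the cake. Origin: centre of its underside.
- spoons: Steel measuring spoons lying flat beyond the cake, 125 mm long (y), 10 mm tall. Origin on the counter.
Mind the look-alikes: they are no part of the job. What is shaped like the stencil but pink is not meant.

How it is judged:
On the way, in this order (a step that is already met when the one before it is completed fails the run):
1. the lamp head is swung clear of the cake (horizontal distance between lamp_knob and cake_top above 0.18 m), for 0.2 s.
2. the rectangular stencil is lifted off the counter in the gripper (height (world z) of stencil above 0.05 m and contact force between the fingers and stencil above 1 N), for 0.2 s.
At the end, for the whole second after the job is handed in: The gripper holds the rectangular stencil at rest over the cake: centred within 12 mm sideways, underside 3 to 20 mm above the icing and not touching it, long side within 0.1 rad of the cake's, level within 0.1 rad; lamp head over 18 cm sideways from the cake's middle (horizontal distance between lamp_knob and cake_top above 0.18 m and horizontal distance between stencil and cake_top below 0.012 m and z of stencil in the frame of cake_top between 0.003 and 0.02 m and angle between the x axis of stencil and the x axis of cake, either way round below 0.1 rad and angle between stencil's own z axis and vertical below 0.1 rad and contact force between the fingers and stencil above 1 N and contact force between stencil and cake below 0.1 N and linear speed of stencil below 0.02 m/s); the arm keeps its last pose, push and grip.
It fails at once if the stencil or the robot touches the cake or its board (contact force between any of stencil, the arm, the fingers and cake above 0.5 N).
It fails at once if another thing on the counter is moved more than 3 cm or tipped (distance of any of jar, cups, dredger, round_stencil, spoons from where it was at the start of the episode above 0.03 m or angle between any of jar, cups, dredger, round_stencil, spoons's own z axis and vertical above 0.4 rad).
It also fails if it takes over 53 s, if anything falls off the work surface, if the arm or the gripper's body presses on something with over 40 N, if the wrist force passes 120 N, or if a joint passes its speed limit or range.

## Working session

There is one attempt and no reset: what is moved stays moved. The work goes in short steps, Python scripts to look and compute and a tool call to move; the robot and the scene stay as the last step left them, time stands still between calls to the robot, and variables do not carry over. Pictures are saved under pics/ and viewed, about 8 in all and at most 12, crops included, and the job is handed in when it is done.

Besides the shell and the picture viewer there is one more tool, called after "Request:" by a JSON object that holds its "fn" and its "kwargs", one argument or row to a line. send_rows: Moves the arm, as the interface text tells. Its arguments: {"type":"object","properties":{"motion":{"type":"array","items":{"type":"object","properties":{"tx":{"type":"number"},"ty":{"type":"number"},"tz":{"type":"number"},"yaw":{"type":"number"},"gripper":{"type":"number"}}}},"squeeze":{"type":"number"}},"required":["motion"]}

```bash
mkdir -p pics; cat > h.py <<'E'
import numpy as np, cv2
from rig import ctrl, viewer, finder
from scipy.spatial.transform import Rotation as R
def shot(cam,fn=None):
    o=ctrl.get_obs(); d=viewer.get_image(cam)
    if 'T_tool_cam' in d:
        T=np.eye(4);T[:3,:3]=R.from_rotvec(o['orientation']).as_matrix();T[:3,3]=o['ee_pos']
        d['cam_to_world']=T@d['T_tool_cam']
    if fn: cv2.imwrite('pics/'+fn,d['frame'][:,:,::-1])
    z=d['range_z'];K=d['intrinsics'];v,u=np.mgrid[:z.shape[0],:z.shape[1]]
    P=np.stack([(u-K[0,2])/K[0,0]*z,(v-K[1,2])/K[1,1]*z,z],-1)
    d['P']=P@d['cam_to_world'][:3,:3].T+d['cam_to_world'][:3,3]; d['ok']=z>0
    return d
E
python3 - <<'E'
from h import *
np.set_printoptions(precision=3,suppress=True)
o=ctrl.get_obs();print(o['t'],o['ee_pos'],o['orientation'],o['finger_gap'])
print(R.from_rotvec(o['orientation']).as_matrix())
for c in ['top','side']:
    d=shot(c,c+'0.png');print(c,d['cam_to_world'][:3])
    for n in ['cake','stencil','lamp_knob','lamp_arm','round_stencil','jar','cups','dredger','spoons']:
        for r in finder.trace(c,n)[:3]:
            m=r['pixels']&d['ok'];p=d['P'][m]
            if len(p)<5: continue
            (cx,cy),(w,h),a=cv2.minAreaRect((p[:,:2]*1000).astype(np.float32))
            print(n,round(r['p'],2),np.array(r['point'])*[560,420],'n',m.sum(),'med',np.median(p,0),'zmax',np.percentile(p[:,2],98),'rect',np.array([cx,cy,w,h,a]).round(1))
E
```

```text
0.0 [ 0.146 -0.504  0.238] [-3.108 -0.441  0.   ] 0.08569452460717385
[[ 0.961  0.278 -0.001]
 [ 0.278 -0.961  0.002]
 [ 0.    -0.002 -1.   ]]
top [[-0.016 -0.987  0.16   0.264]
 [-1.     0.016 -0.006 -0.096]
 [ 0.003 -0.16  -0.987  1.911]]
cake 0.91 [233.016 234.696] n 1725 med [0.481 0.09  0.026] zmax 0.08396627651318775 rect [520.7 112.5 236.5 140.1  15.1]
stencil 0.89 [396.872 299.208] n 769 med [ 0.25  -0.499  0.006] zmax 0.06271168115274257 rect [ 251.3 -491.5   93.1  183.5    3.6]
stencil 0.71 [338.52  257.712] n 673 med [ 0.417 -0.301  0.006] zmax 0.06111177193617072 rect [ 423.8 -310.2   93.7  180.1   75.8]
lamp_knob 0.83 [211.176 211.89 ] n 978 med [0.544 0.138 0.216] zmax 0.2618337825330379 rect [588.2 205.1 319.1  88.7  53.9]
lamp_arm 0.85 [210.28  210.294] n 1036 med [0.545 0.137 0.216] zmax 0.2603969390216562 rect [618.8 215.  373.6  97.6  48.1]
round_stencil 0.67 [328.328 188.412] n 409 med [ 0.645 -0.268  0.008] zmax 0.06378184907057288 rect [ 652.8 -263.1  124.8  113.1   59.9]
jar 0.66 [283.192 240.996] n 315 med [ 0.448 -0.1    0.119] zmax 0.1291716735738276 rect [4
[... 1549 characters left out ...]
d [ 0.452 -0.123  0.076] zmax 0.12326309522976997 rect [ 456.5 -104.4   69.3   60.2   40.7]
jar 0.25 [275.576 164.22 ] n 448 med [0.538 0.112 0.215] zmax 0.25347762227236487 rect [626.7 309.7 536.5 169.1  73.2]
cups 0.68 [310.688 233.898] n 484 med [ 0.625 -0.111  0.047] zmax 0.07215995413685754 rect [657.9 -54.  173.3 106.1  75.3]
dredger 0.7 [257.712 180.684] n 269 med [0.498 0.299 0.055] zmax 0.0943262278198525 rect [483.8 223.1 250.5  57.7  78.9]
spoons 0.71 [342.384 212.604] n 145 med [0.804 0.051 0.007] zmax 0.013348564795053313 rect [809.3  60.8 127.1  52.9  76.1]
spoons 0.21 [272.384 208.782] n 1439 med [0.522 0.083 0.056] zmax 0.07916030171957675 rect [520.6 109.4 233.9 141.6  12.3]
```

```bash
python3 - <<'E'
import cv2,numpy as np
a=cv2.imread('pics/top0.png')[110:350,130:450];b=cv2.imread('pics/side0.png')[120:400,150:430]
cv2.imwrite('pics/v1.png',cv2.resize(a,None,fx=2.5,fy=2.5,interpolation=cv2.INTER_CUBIC))
cv2.imwrite('pics/v2.png',cv2.resize(b,None,fx=2.1,fy=2.1,interpolation=cv2.INTER_CUBIC))
E
```

```text
(no output)
```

View pics/v1.png

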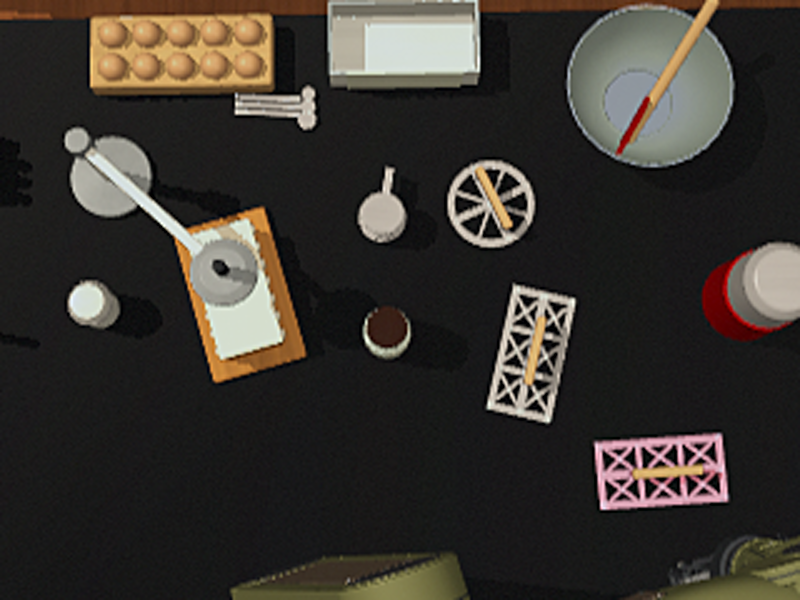

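View pics/v2.png

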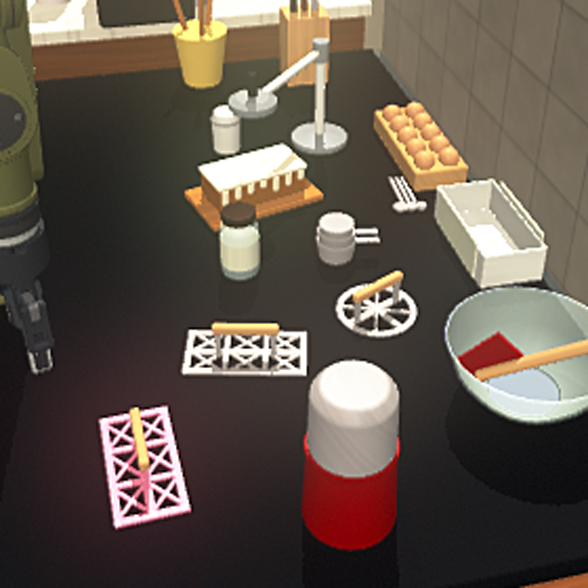

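v1: the steel rectangular stencil is at crop (532,352), i.e. top picture (343,251). The pink one at crop (660,470) and the round one at crop (492,203) are look-alikes. The steel rectangle at about (0.424, -0.310) is the one meant, and this enlarged crop confirms it. v2 agrees: steel at (245,350), pink at (143,465). The lamp head is over the left far part of the cake, with the post at far left.

```bash
python3 - <<'E'
from h import *
np.set_printoptions(precision=4,suppress=True)
def rect(q):
    return np.round(np.array(sum([list(x) if hasattr(x,'__len__') else [x] for x in cv2.minAreaRect((q[:,:2]*1000).astype(np.float32))],[])),1)
for c in ['top','side']:
    d=shot(c);P=d['P'];ok=d['ok']
    def sel(x0,x1,y0,y1,z0,z1):
        p=P[ok];return p[(p[:,0]>x0)&(p[:,0]<x1)&(p[:,1]>y0)&(p[:,1]<y1)&(p[:,2]>z0)&(p[:,2]<z1)]
    print(c)
    for n,b in dict(knob=(.45,.62,.04,.2,.24,.275),head=(.43,.62,.0,.2,.2,.23),icing=(.4,.64,-.0,.2,.066,.09),board=(.38,.66,-.02,.25,.009,.022),foot=(.6,.85,.2,.45,.01,.045),post=(.6,.85,.2,.45,.06,.3),
       st=(.3,.54,-.41,-.21,-.01,.075),sthandle=(.3,.54,-.41,-.21,.045,.075),rhandle=(.56,.75,-.35,-.17,.045,.08)).items():
        q=sel(*b)
        if len(q)<4: print(n,len(q));continue
        (cx,cy),rad=cv2.minEnclosingCircle((q[:,:2]*1000).astype(np.float32))
        print(n,len(q),'mean',q.mean(0),'rect',rect(q),'circ',np.round([cx,cy,rad],1),'z',np.percentile(q[:,2],[5,50,95]))
E
```

```text
top
knob 31 mean [0.5195 0.1112 0.2604] rect [519.8 111.4  15.2  16.8  72.4] circ [519.7 111.6   8.9] z [0.2467 0.2625 0.2678]
head 663 mean [0.5283 0.1209 0.216 ] rect [535.5 144.6 160.6  90.1  66. ] circ [548.1 141.5  84.5] z [0.2073 0.2163 0.2238]
icing 777 mean [0.4972 0.1012 0.0756] rect [518.3 113.3 184.8  98.7  16.1] circ [517.7 113.6  99.5] z [0.0684 0.0756 0.0834]
board 882 mean [0.5038 0.1009 0.0146] rect [519.9 115.9 265.4 276.3  89.4] circ [511.7 105.9 176.9] z [0.0094 0.0144 0.0208]
foot 865 mean [0.7249 0.2994 0.0211] rect [724.6 324.4 248.1 249.6   0.4] circ [729.8 322.5 157.9] z [0.0108 0.0185 0.042 ]
post 362 mean [0.6984 0.267  0.1854] rect [725.1 259.7 119.1 249.8  90. ] circ [724.5 251.  134.1] z [0.0635 0.2135 0.2343]
st 3561 mean [ 0.4187 -0.3092  0.0038] rect [ 420.  -310.   240.   199.9    0.1] circ [ 420.6 -310.4  154. ] z [-0.0061  0.0022  0.0126]
sthandle 113 mean [ 0.4237 -0.31    0.0564] rect [ 423.8 -309.8   14.8   98.3   75.2] circ [ 423.3 -311.8   49.1] z [0.0483 0.0558 0.0646]
rhandle 107 mean [ 0.6468 -0.2577  0.0559] rect [ 647.1 -257.8   98.8   14.
[... 526 characters left out ...]
 112.3 130.5] z [0.0102 0.0156 0.0198]
foot 372 mean [0.7257 0.2859 0.0221] rect [738.8 312.8 200.9 244.7   7. ] circ [769.3 322.7 135.2] z [0.0127 0.0198 0.0428]
post 311 mean [0.696  0.2818 0.1642] rect [725.1 259.9 249.6 116.3   0.4] circ [722.8 256.  132. ] z [0.0651 0.189  0.2296]
st 3156 mean [ 0.4146 -0.3183  0.0051] rect [ 420.  -310.   240.   199.9    0. ] circ [ 418.4 -308.3  153.8] z [-0.0021  0.002   0.0446]
sthandle 155 mean [ 0.4272 -0.3126  0.0535] rect [ 426.4 -311.1   16.    97.2   77.7] circ [ 426.3 -311.5   49.2] z [0.047  0.0544 0.0591]
rhandle 126 mean [ 0.6471 -0.2603  0.054 ] rect [ 649.3 -258.5   96.9   20.1   24. ] circ [ 649.7 -259.6   48.4] z [0.0466 0.0542 0.0593]
```

Request:
{"fn": "send_rows", "kwargs": {
  "motion": [
    {"tz": -2,"yaw": -0.12,"gripper": 1},
    {"tz": -2,"yaw": -0.12},
    {"tz": -2,"yaw": -0.12},
    {"tz": -1,"yaw": -0.12},
    {"yaw": -0.12},
    {"yaw": -0.12},
    {"yaw": -0.12},
    {"yaw": -0.12},
    {"yaw": -0.12}
  ],
  "squeeze": 60
}}

```text
invalid input at $.motion[0]: expected keys tx, ty, tz, yaw, gripper
```

```bash
cat >> h.py <<'E'
def st():
    o=ctrl.get_obs();M=R.from_rotvec(o['orientation']).as_matrix()
    print('t',round(o['t'],2),'pos',np.round(o['ee_pos'],4),'ang',round(np.arctan2(M[1,0],M[0,0]),4),'tilt',np.round(M[:2,2],4),'q',np.round(o['joint_pos'],3),'F',np.round(o['wrist_force'],1),'gap',round(o['finger_gap'],4));return o,M
def go(x,y,z,o,M): print('tool shift cm',np.round(M.T@(np.array([x,y,z])-o['ee_pos'])*100,2))
E
python3 - <<'E'
from h import *
o,M=st(); go(.521,.111,.31,o,M)
d=shot('top');P=d['P'][d['ok']]
k=np.array([.5205,.1105])
q=P[(P[:,2]>.185)&(P[:,2]<.225)][:,:2]-k;r=np.hypot(*q.T);s=(q[:,0]>0)&(q[:,1]>0)
a=np.arctan2(q[:,1],q[:,0]);m=s&(r>.06)&(r<.24);print('arm angle',np.median(a[m]),m.sum(),'hinge',k+.26*np.array([np.cos(np.median(a[m])),np.sin(np.median(a[m]))]))
E
```

```text
t 1.1 pos [ 0.146  -0.5043  0.2393] ang 0.2818 tilt [-0. -0.] q [-1.289  0.26  -0.138  1.173 -0.     1.571] F [ 1.3  0.1 -0.4] gap 0.0853
tool shift cm [ 53.13 -48.67  -7.07]
arm angle 0.8360448711838704 260 hinge [0.69480472 0.30341932]
```

Request:
{"fn": "send_rows", "kwargs": {
  "motion": [
    {"tx": 0,"ty": 0,"tz": -2,"yaw": -0.12,"gripper": 1},
    {"tx": 0,"ty": 0,"tz": -2,"yaw": -0.12,"gripper": 1},
    {"tx": 0,"ty": 0,"tz": -2,"yaw": -0.12,"gripper": 1},
    {"tx": 0,"ty": 0,"tz": -1,"yaw": -0.12,"gripper": 1},
    {"tx": 0,"ty": 0,"tz": 0,"yaw": -0.12,"gripper": 1},
    {"tx": 0,"ty": 0,"tz": 0,"yaw": -0.12,"gripper": 1},
    {"tx": 0,"ty": 0,"tz": 0,"yaw": -0.12,"gripper": 1},
    {"tx": 0,"ty": 0,"tz": 0,"yaw": -0.12,"gripper": 1},
    {"tx": 0,"ty": 0,"tz": 0,"yaw": -0.12,"gripper": 1},
    {"tx": 0,"ty": 0,"tz": 0,"yaw": -0.12,"gripper": 1}
  ],
  "squeeze": 60
}}

```text
t: 1.98
ee_pos: [0.146, -0.5043, 0.3093]
orientation: [-2.312, -2.127, 0.0]
wrist_force: [0.0, 0.6, 0.2]
finger_gap: 0.0855
```

```bash
python3 - <<'E'
from h import *
o,M=st(); go(.521,.111,.31,o,M)
E
```

```text
t 1.98 pos [ 0.146  -0.5043  0.3093] ang 1.4878 tilt [-0.  0.] q [-1.289  0.241  0.017  1.347 -0.     0.365] F [0.  0.6 0.2] gap 0.0855
tool shift cm [64.43 32.27 -0.07]
```

Request:
{"fn": "send_rows", "kwargs": {
  "motion": [
    {"tx": 3.22,"ty": 1.61,"tz": 0,"yaw": 0,"gripper": 1},
    {"tx": 3.22,"ty": 1.61,"tz": 0,"yaw": 0,"gripper": 1},
    {"tx": 3.22,"ty": 1.61,"tz": 0,"yaw": 0,"gripper": 1},
    {"tx": 3.22,"ty": 1.61,"tz": 0,"yaw": 0,"gripper": 1},
    {"tx": 3.22,"ty": 1.61,"tz": 0,"yaw": 0,"gripper": 1},
    {"tx": 3.22,"ty": 1.61,"tz": 0,"yaw": 0,"gripper": 1},
    {"tx": 3.22,"ty": 1.61,"tz": 0,"yaw": 0,"gripper": 1},
    {"tx": 3.22,"ty": 1.61,"tz": 0,"yaw": 0,"gripper": 1},
    {"tx": 3.22,"ty": 1.61,"tz": 0,"yaw": 0,"gripper": 1},
    {"tx": 3.22,"ty": 1.61,"tz": 0,"yaw": 0,"gripper": 1}
  ]
}}

```text
t: 2.82
ee_pos: [0.3355, -0.1963, 0.3096]
orientation: [2.318, 2.119, 0.0]
wrist_force: [0.6, -0.7, -0.7]
finger_gap: 0.0855
```

Request:
{"fn": "send_rows", "kwargs": {
  "motion": [
    {"tx": 3.22,"ty": 1.61,"tz": 0,"yaw": 0,"gripper": 1},
    {"tx": 3.22,"ty": 1.61,"tz": 0,"yaw": 0,"gripper": 1},
    {"tx": 3.22,"ty": 1.61,"tz": 0,"yaw": 0,"gripper": 1},
    {"tx": 3.22,"ty": 1.61,"tz": 0,"yaw": 0,"gripper": 1},
    {"tx": 3.22,"ty": 1.61,"tz": 0,"yaw": 0,"gripper": 1},
    {"tx": 3.22,"ty": 1.61,"tz": 0,"yaw": 0,"gripper": 1},
    {"tx": 3.22,"ty": 1.61,"tz": 0,"yaw": 0,"gripper": 1},
    {"tx": 3.22,"ty": 1.61,"tz": 0,"yaw": 0,"gripper": 1},
    {"tx": 3.22,"ty": 1.61,"tz": 0,"yaw": 0,"gripper": 1},
    {"tx": 3.22,"ty": 1.61,"tz": 0,"yaw": 0,"gripper": 1}
  ]
}}

```text
t: 3.65
ee_pos: [0.5246, 0.1103, 0.3093]
orientation: [2.317, 2.121, 0.0]
wrist_force: [0.2, -0.7, 0.1]
finger_gap: 0.0854
```

Request:
{"fn": "send_rows", "kwargs": {
  "motion": [
    {"tx": 0,"ty": 0,"tz": 0,"yaw": -0.12,"gripper": 1},
    {"tx": 0,"ty": 0,"tz": 0,"yaw": -0.12,"gripper": 1},
    {"tx": 0,"ty": 0,"tz": 0,"yaw": -0.12,"gripper": 1},
    {"tx": 0,"ty": 0,"tz": 0,"yaw": -0.12,"gripper": 1},
    {"tx": 0,"ty": 0,"tz": 0,"yaw": -0.12,"gripper": 1},
    {"tx": 0,"ty": 0,"tz": 0,"yaw": -0.12,"gripper": 1},
    {"tx": 0,"ty": 0,"tz": 0,"yaw": -0.12,"gripper": 1},
    {"tx": 0,"ty": 0,"tz": 0,"yaw": -0.12,"gripper": 1},
    {"tx": 0,"ty": 0,"tz": 0,"yaw": 0,"gripper": 1}
  ]
}}

```text
t: 4.4
ee_pos: [0.5239, 0.1086, 0.3093]
orientation: [-1.074, -2.952, 0.0]
wrist_force: [0.6, 0.5, -0.3]
finger_gap: 0.0851
```

```bash
python3 - <<'E'
from h import *
o,M=st(); go(.521,.111,.238,o,M)
d=shot('wrist','w1.png');P=d['P'][d['ok']]
for a,b in ((.24,.275),(.212,.225)):
    q=P[(P[:,2]>a)&(P[:,2]<b)&(np.hypot(P[:,0]-.52,P[:,1]-.11)<.07)]
    if len(q): print(len(q),cv2.minEnclosingCircle((q[:,:2]*1000).astype(np.float32)),q.mean(0))
E
```

```text
t 4.4 pos [0.5239 0.1086 0.3093] ang 2.4437 tilt [-0.0001  0.    ] q [0.204 0.259 0.042 1.354 0.    0.902] F [ 0.6  0.5 -0.3] gap 0.0851
tool shift cm [ 0.38 -0.    7.13]
750 ((522.40087890625, 116.26793670654297), 8.900715827941895) [0.52028758 0.11770066 0.26039915]
7454 ((530.188232421875, 122.76617431640625), 53.83157730102539) [0.52079841 0.12130363 0.21702951]
```

View pics/w1.png

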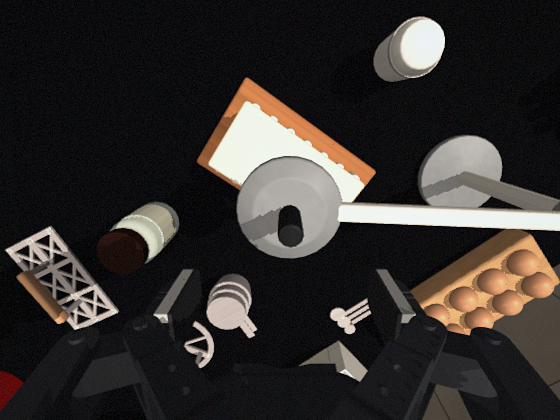

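w1: the knob's top is at (291,233), on the grey head at (290,207), with the bar going right. Jaws sit either side, clear of it.

Request:
{"fn": "send_rows", "kwargs": {
  "motion": [
    {"tx": 0.58,"ty": 0.23,"tz": 0,"yaw": 0,"gripper": 1},
    {"tx": 0,"ty": 0,"tz": 2,"yaw": 0,"gripper": 1},
    {"tx": 0,"ty": 0,"tz": 2,"yaw": 0,"gripper": 1},
    {"tx": 0,"ty": 0,"tz": 2,"yaw": 0,"gripper": 1},
    {"tx": 0,"ty": 0,"tz": 1.1,"yaw": 0,"gripper": 1},
    {"tx": 0,"ty": 0,"tz": 0,"yaw": 0,"gripper": 0},
    {"tx": 0,"ty": 0,"tz": 0,"yaw": 0,"gripper": 0},
    {"tx": 0,"ty": 0,"tz": 0,"yaw": 0,"gripper": 0},
    {"tx": 0,"ty": 0,"tz": 0,"yaw": 0,"gripper": 0},
    {"tx": 0,"ty": 0,"tz": 0,"yaw": 0,"gripper": 0},
    {"tx": 0,"ty": 0,"tz": 0,"yaw": 0,"gripper": 0}
  ],
  "squeeze": 60
}}

```text
t: 5.37
ee_pos: [0.5225, 0.1151, 0.2396]
orientation: [1.076, 2.949, 0.006]
wrist_force: [1.1, 3.3, 1.7]
finger_gap: 0.0167
```

```bash
python3 - <<'E'
from h import *
o,M=st()
E
```

```text
t 5.37 pos [0.5225 0.1151 0.2396] ang 2.4418 tilt [0.0036 0.0026] q [ 0.216  0.274 -0.118  1.175  0.002  0.916] F [1.1 3.3 1.7] gap 0.0167
```

Request:
{"fn": "send_rows", "kwargs": {
  "motion": [
    {"tx": 1.3,"ty": 0.07,"tz": 0,"yaw": 0.05,"gripper": 0},
    {"tx": 1.3,"ty": 0.07,"tz": 0,"yaw": 0.05,"gripper": 0},
    {"tx": 1.3,"ty": 0.07,"tz": 0,"yaw": 0.05,"gripper": 0},
    {"tx": 1.3,"ty": 0.07,"tz": 0,"yaw": 0.05,"gripper": 0},
    {"tx": 1.3,"ty": 0.07,"tz": 0,"yaw": 0.05,"gripper": 0},
    {"tx": 1.3,"ty": 0.07,"tz": 0,"yaw": 0.05,"gripper": 0},
    {"tx": 0,"ty": 0,"tz": 0,"yaw": 0,"gripper": 0}
  ]
}}

```text
t: 5.95
ee_pos: [0.4731, 0.1766, 0.2396]
orientation: [1.505, 2.755, 0.009]
wrist_force: [3.9, 4.8, -0.4]
finger_gap: 0.0166
```

```bash
python3 - <<'E'
from h import *
o,M=st(); print('F tool',M.T@o['wrist_force'])
E
```

```text
t 5.95 pos [0.4731 0.1766 0.2396] ang 2.1416 tilt [0.0053 0.0037] q [ 0.356  0.221 -0.19   1.153  0.002  1.356] F [ 3.9  4.8 -0.4] gap 0.0166
F tool [1.94948058 5.8410424  0.45586405]
```

Request:
{"fn": "send_rows", "kwargs": {
  "motion": [
    {"tx": 1.3,"ty": 0.12,"tz": 0,"yaw": 0.05,"gripper": 0},
    {"tx": 1.3,"ty": 0.12,"tz": 0,"yaw": 0.05,"gripper": 0},
    {"tx": 1.3,"ty": 0.1,"tz": 0,"yaw": 0.05,"gripper": 0},
    {"tx": 1.3,"ty": 0.1,"tz": 0,"yaw": 0.05,"gripper": 0},
    {"tx": 1.3,"ty": 0.1,"tz": 0,"yaw": 0.05,"gripper": 0},
    {"tx": 1.3,"ty": 0.1,"tz": 0,"yaw": 0.05,"gripper": 0},
    {"tx": 1.3,"ty": 0.1,"tz": 0,"yaw": 0.05,"gripper": 0},
    {"tx": 1.3,"ty": 0.1,"tz": 0,"yaw": 0.05,"gripper": 0},
    {"tx": 0,"ty": 0,"tz": 0,"yaw": 0,"gripper": 0}
  ]
}}

```text
t: 6.7
ee_pos: [0.4402, 0.2748, 0.2396]
orientation: [2.022, 2.403, 0.006]
wrist_force: [1.9, 3.4, 3.6]
finger_gap: 0.0162
```

```bash
python3 - <<'E'
from h import *
o,M=st(); print('F tool',M.T@o['wrist_force'],np.hypot(*(o['ee_pos'][:2]-np.array([.519,.1125]))))
E
```

```text
t 6.7 pos [0.4402 0.2748 0.2396] ang 1.7424 tilt [0.0031 0.0027] q [ 5.580e-01  2.460e-01 -1.560e-01  1.164e+00  1.000e-03  1.957e+00] F [1.9 3.4 3.6] gap 0.0162
F tool [ 3.04495407  2.48017921 -3.59923297] 0.18039496337525832
```

Request:
{"fn": "send_rows", "kwargs": {
  "motion": [
    {"tx": 1.3,"ty": 0.1,"tz": 0,"yaw": 0.05,"gripper": 0},
    {"tx": 1.3,"ty": 0.1,"tz": 0,"yaw": 0.05,"gripper": 0},
    {"tx": 1.3,"ty": 0.1,"tz": 0,"yaw": 0.05,"gripper": 0},
    {"tx": 1.3,"ty": 0.1,"tz": 0,"yaw": 0.05,"gripper": 0},
    {"tx": 1.3,"ty": 0.1,"tz": 0,"yaw": 0.05,"gripper": 0},
    {"tx": 1.3,"ty": 0.1,"tz": 0,"yaw": 0.05,"gripper": 0},
    {"tx": 1.3,"ty": 0.1,"tz": 0,"yaw": 0.05,"gripper": 0},
    {"tx": 0,"ty": 0,"tz": 0,"yaw": 0,"gripper": 0},
    {"tx": 0,"ty": 0,"tz": 0,"yaw": 0,"gripper": 0}
  ]
}}

```text
t: 7.45
ee_pos: [0.4448, 0.3647, 0.2396]
orientation: [-2.408, -2.015, -0.005]
wrist_force: [-0.8, 3.8, 4.7]
finger_gap: 0.0166
```

Request:
{"fn": "send_rows", "kwargs": {
  "motion": [
    {"tx": 0,"ty": 0,"tz": 0,"yaw": 0,"gripper": 1},
    {"tx": 0,"ty": 0,"tz": 0,"yaw": 0,"gripper": 1},
    {"tx": 0,"ty": 0,"tz": 0,"yaw": 0,"gripper": 1},
    {"tx": 0,"ty": 0,"tz": 0,"yaw": 0,"gripper": 1},
    {"tx": 0,"ty": 0,"tz": 0,"yaw": 0,"gripper": 1},
    {"tx": 0,"ty": 0,"tz": -2,"yaw": 0,"gripper": 1},
    {"tx": 0,"ty": 0,"tz": -3,"yaw": 0,"gripper": 1},
    {"tx": 0,"ty": 0,"tz": -3,"yaw": 0,"gripper": 1},
    {"tx": 0,"ty": 0,"tz": 0,"yaw": 0,"gripper": 1}
  ]
}}

```text
t: 8.2
ee_pos: [0.4461, 0.3645, 0.3242]
orientation: [2.411, 2.014, 0.015]
wrist_force: [0.6, 0.1, 0.7]
finger_gap: 0.0855
```

```bash
python3 - <<'E'
from h import *
o,M=st(); go(.425,-.311,.30,o,M); print('turn ccw to',np.pi-.248,'d',np.pi-.248-1.4)
E
```

```text
t 8.2 pos [0.4461 0.3645 0.3242] ang 1.3918 tilt [0.0074 0.0059] q [ 0.685  0.325  0.175  1.41  -0.     2.435] F [0.6 0.1 0.7] gap 0.0855
tool shift cm [-66.86   9.94   2.01]
turn ccw to 2.893592653589793 d 1.493592653589793
```

Request:
{"fn": "send_rows", "kwargs": {
  "motion": [
    {"tx": -3.7,"ty": 0.55,"tz": 0,"yaw": 0,"gripper": 1},
    {"tx": -3.7,"ty": 0.55,"tz": 0,"yaw": 0,"gripper": 1},
    {"tx": -3.7,"ty": 0.55,"tz": 0,"yaw": 0,"gripper": 1},
    {"tx": -3.7,"ty": 0.55,"tz": 0,"yaw": 0,"gripper": 1},
    {"tx": -3.7,"ty": 0.55,"tz": 0,"yaw": 0,"gripper": 1},
    {"tx": -3.7,"ty": 0.55,"tz": 0,"yaw": 0,"gripper": 1},
    {"tx": -3.7,"ty": 0.55,"tz": 0,"yaw": 0,"gripper": 1},
    {"tx": -3.7,"ty": 0.55,"tz": 0,"yaw": 0,"gripper": 1},
    {"tx": -3.7,"ty": 0.55,"tz": 0,"yaw": 0,"gripper": 1}
  ]
}}

```text
t: 8.95
ee_pos: [0.4329, 0.0249, 0.3181]
orientation: [2.411, 2.014, 0.0]
wrist_force: [2.2, -0.4, 1.4]
finger_gap: 0.0855
```

Request:
{"fn": "send_rows", "kwargs": {
  "motion": [
    {"tx": -3.7,"ty": 0.55,"tz": 0,"yaw": 0,"gripper": 1},
    {"tx": -3.7,"ty": 0.55,"tz": 0,"yaw": 0,"gripper": 1},
    {"tx": -3.7,"ty": 0.55,"tz": 0,"yaw": 0,"gripper": 1},
    {"tx": -3.7,"ty": 0.55,"tz": 0,"yaw": 0,"gripper": 1},
    {"tx": -3.7,"ty": 0.55,"tz": 0,"yaw": 0,"gripper": 1},
    {"tx": -3.7,"ty": 0.55,"tz": 0,"yaw": 0,"gripper": 1},
    {"tx": -3.7,"ty": 0.55,"tz": 0,"yaw": 0,"gripper": 1},
    {"tx": -3.7,"ty": 0.55,"tz": 0,"yaw": 0,"gripper": 1},
    {"tx": -3.7,"ty": 0.55,"tz": 0,"yaw": 0,"gripper": 1}
  ]
}}

```text
t: 9.7
ee_pos: [0.4223, -0.3117, 0.318]
orientation: [-2.411, -2.013, -0.0]
wrist_force: [0.9, 0.4, 0.2]
finger_gap: 0.0855
```

Request:
{"fn": "send_rows", "kwargs": {
  "motion": [
    {"tx": 0,"ty": 0,"tz": 1,"yaw": -0.125,"gripper": 1},
    {"tx": 0,"ty": 0,"tz": 1,"yaw": -0.125,"gripper": 1},
    {"tx": 0,"ty": 0,"tz": 1,"yaw": -0.125,"gripper": 1},
    {"tx": 0,"ty": 0,"tz": 1,"yaw": -0.125,"gripper": 1},
    {"tx": 0,"ty": 0,"tz": 1,"yaw": -0.125,"gripper": 1},
    {"tx": 0,"ty": 0,"tz": 0,"yaw": -0.125,"gripper": 1},
    {"tx": 0,"ty": 0,"tz": 0,"yaw": -0.125,"gripper": 1},
    {"tx": 0,"ty": 0,"tz": 0,"yaw": -0.125,"gripper": 1},
    {"tx": 0,"ty": 0,"tz": 0,"yaw": -0.125,"gripper": 1},
    {"tx": 0,"ty": 0,"tz": 0,"yaw": -0.125,"gripper": 1},
    {"tx": 0,"ty": 0,"tz": 0,"yaw": -0.125,"gripper": 1},
    {"tx": 0,"ty": 0,"tz": 0,"yaw": -0.125,"gripper": 1}
  ]
}}

```text
t: 10.7
ee_pos: [0.4227, -0.3097, 0.2679]
orientation: [-0.382, -3.118, -0.0]
wrist_force: [-0.6, -0.4, 0.0]
finger_gap: 0.0851
```

```bash
python3 - <<'E'
from h import *
np.set_printoptions(precision=4,suppress=True)
o,M=st()
d=shot('wrist','w2.png');ok=d['ok']
tr=finder.trace('wrist','stencil')
for r in tr[:3]:
    p=d['P'][r['pixels']&ok]; print(r['p'],np.array(r['point'])*[560,420],len(p),p.mean(0))
    for lo,hi in ((-.01,.015),(.045,.065)):
        q=p[(p[:,2]>lo)&(p[:,2]<hi)]
        if len(q)>20: print(lo,len(q),cv2.minAreaRect((q[:,:2]*1000).astype(np.float32)),np.median(q[:,2]))
d=shot('top');P=d['P'][d['ok']]
q=P[(P[:,2]>.066)&(P[:,2]<.085)&(abs(P[:,0]-.52)<.13)&(abs(P[:,1]-.11)<.1)];print('icing',len(q),cv2.minAreaRect((q[:,:2]*1000).astype(np.float32)))
q=P[(P[:,2]>.009)&(P[:,2]<.022)&(abs(P[:,0]-.52)<.14)&(abs(P[:,1]-.11)<.12)];print('board',len(q),cv2.minAreaRect((q[:,:2]*1000).astype(np.float32)))
q=P[(P[:,2]>.24)&(P[:,2]<.275)&(abs(P[:,0]-.45)<.06)&(abs(P[:,1]-.36)<.06)];print('knob',q.mean(0))
E
```

```text
t 10.7 pos [ 0.4227 -0.3097  0.2679] ang 2.898 tilt [-0.0005  0.0003] q [-0.632  0.248 -0.079  1.244 -0.    -0.389] F [-0.6 -0.4  0. ] gap 0.0851
0.93 [110.6    81.186] 9003 [ 0.2534 -0.4824  0.0125]
-0.01 7412 ((253.7501220703125, -488.5485534667969), (95.90310668945312, 187.54421997070312), 3.010714054107666) 0.004071068648630299
0.045 1450 ((254.4793243408203, -486.7352294921875), (14.701776504516602, 99.64891052246094), 2.905089855194092) 0.0555372446835207
0.57 [286.608 172.704] 7002 [ 0.4199 -0.3056  0.0104]
-0.01 6087 ((428.45587158203125, -307.3035888671875), (97.68563842773438, 189.2258758544922), 75.9914321899414) 0.004011118745345765
0.045 914 ((426.38336181640625, -306.7696838378906), (13.596574783325195, 98.79490661621094), 75.814697265625) 0.05581814429627366
icing 1323 ((517.9119262695312, 113.41302490234375), (185.5513153076172, 99.49734497070312), 16.61186981201172)
board 908 ((522.4638671875, 109.84864807128906), (238.77195739746094, 275.95880126953125), 89.62891387939453)
knob [0.4419 0.3592 0.2608]
```

View pics/w2.png

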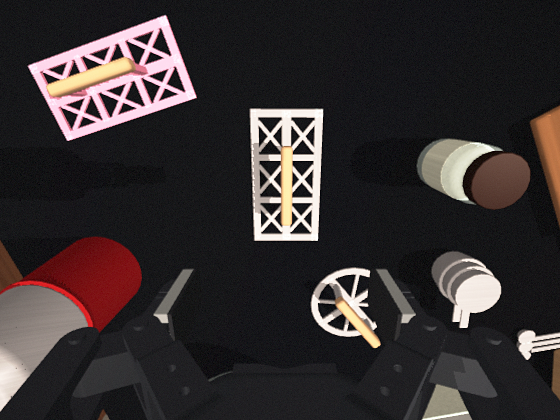

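w2: the steel rectangular stencil is at (287,175), with its handle along the image column and the jaws either side. Pink is at (112,78) and the round one at (345,300). Descending to grip the steel one.

Request:
{"fn": "send_rows", "kwargs": {
  "motion": [
    {"tx": -0.29,"ty": 0.2,"tz": 3.5,"yaw": 0,"gripper": 1},
    {"tx": 0,"ty": 0,"tz": 3.5,"yaw": 0,"gripper": 1},
    {"tx": 0,"ty": 0,"tz": 3.5,"yaw": 0,"gripper": 1},
    {"tx": 0,"ty": 0,"tz": 3.5,"yaw": 0,"gripper": 1},
    {"tx": 0,"ty": 0,"tz": 3.5,"yaw": 0,"gripper": 1},
    {"tx": 0,"ty": 0,"tz": 2.5,"yaw": 0,"gripper": 1},
    {"tx": 0,"ty": 0,"tz": 2,"yaw": 0,"gripper": 1},
    {"tx": 0,"ty": 0,"tz": 1.1,"yaw": 0,"gripper": 1},
    {"tx": 0,"ty": 0,"tz": 0,"yaw": 0,"gripper": 1}
  ]
}}

```text
t: 11.6
ee_pos: [0.4242, -0.307, 0.0345]
orientation: [-0.395, -3.111, -0.004]
wrist_force: [-0.7, -0.1, -0.6]
finger_gap: 0.0854
```

Request:
{"fn": "send_rows", "kwargs": {
  "motion": [
    {"tx": 0,"ty": 0,"tz": 0,"yaw": 0,"gripper": 0},
    {"tx": 0,"ty": 0,"tz": 0,"yaw": 0,"gripper": 0},
    {"tx": 0,"ty": 0,"tz": 0,"yaw": 0,"gripper": 0},
    {"tx": 0,"ty": 0,"tz": 0,"yaw": 0,"gripper": 0},
    {"tx": 0,"ty": 0,"tz": 0,"yaw": 0,"gripper": 0},
    {"tx": 0,"ty": 0,"tz": 0,"yaw": 0,"gripper": 0},
    {"tx": 0,"ty": 0,"tz": 0,"yaw": 0,"gripper": 0}
  ],
  "squeeze": 60
}}

```text
t: 12.18
ee_pos: [0.4269, -0.3089, 0.0382]
orientation: [0.391, 3.116, -0.001]
wrist_force: [-0.7, 0.2, 4.0]
finger_gap: 0.0129
```

```bash
python3 - <<'E'
from h import *
o,M=st()
E
```

```text
t 12.18 pos [ 0.4269 -0.3089  0.0382] ang 2.8917 tilt [ 0.0014 -0.0009] q [-0.626  0.431 -0.461  0.678  0.    -0.377] F [-0.7  0.2  4. ] gap 0.0129
```

Request:
{"fn": "send_rows", "kwargs": {
  "motion": [
    {"tx": 0,"ty": 0,"tz": -0.5,"yaw": 0,"gripper": 0},
    {"tx": 0,"ty": 0,"tz": -1,"yaw": 0,"gripper": 0},
    {"tx": 0,"ty": 0,"tz": -1.5,"yaw": 0,"gripper": 0},
    {"tx": 0,"ty": 0,"tz": -2.2,"yaw": 0,"gripper": 0},
    {"tx": 0,"ty": 0,"tz": -2.2,"yaw": 0,"gripper": 0},
    {"tx": 0,"ty": 0,"tz": -2.2,"yaw": 0,"gripper": 0},
    {"tx": 0,"ty": 0,"tz": -2.2,"yaw": 0,"gripper": 0},
    {"tx": 0,"ty": 0,"tz": -2.2,"yaw": 0,"gripper": 0},
    {"tx": 0,"ty": 0,"tz": -2.2,"yaw": 0,"gripper": 0},
    {"tx": 0,"ty": 0,"tz": -1.5,"yaw": 0,"gripper": 0},
    {"tx": 0,"ty": 0,"tz": -0.5,"yaw": 0,"gripper": 0},
    {"tx": 0,"ty": 0,"tz": 0,"yaw": 0,"gripper": 0}
  ]
}}

```text
t: 13.18
ee_pos: [0.427, -0.309, 0.221]
orientation: [0.391, 3.114, -0.002]
wrist_force: [-0.2, -0.2, -2.4]
finger_gap: 0.013
```

```bash
cat >> h.py <<'E'
def lattice(c,name=None):
    o,M=st(); d=shot(c,name); r=finder.trace(c,'stencil'); zc=o['ee_pos'][2]-.035
    for t in r[:3]:
        p=d['P'][t['pixels']&d['ok']]; p=p[np.hypot(*(p[:,:2]-o['ee_pos'][:2]).T)<.13]
        q=p[abs(p[:,2]-zc)<.02]
        if len(q)<50: continue
        A=np.c_[q[:,:2]-o['ee_pos'][:2],np.ones(len(q))];f=np.linalg.lstsq(A,q[:,2],rcond=None)[0]
        print(c,round(t['p'],2),len(q),'rect',cv2.minAreaRect((q[:,:2]*1000).astype(np.float32)),'plane slope,z top-ish',f.round(4),'z rel TCP',round(f[2]-o['ee_pos'][2],4))
    return o,M
E
python3 - <<'E'
from h import *
for c in('wrist','top','side'): o,M=lattice(c,c+'3.png')
print((.2740-(M and 0) if 0 else ''))
go(.519,.1125,.218,o,M)
E
```

```text
t 13.18 pos [ 0.427 -0.309  0.221] ang 2.8918 tilt [ 0.0024 -0.0018] q [-0.626  0.27  -0.173  1.125 -0.    -0.377] F [-0.2 -0.2 -2.4] gap 0.013
t 13.28 pos [ 0.4258 -0.3082  0.2186] ang 2.8918 tilt [-0.0011  0.0008] q [-0.626  0.272 -0.177  1.124 -0.    -0.377] F [ 0.6  0.  -3.2] gap 0.0131
t 13.38 pos [ 0.4255 -0.3079  0.2179] ang 2.8917 tilt [-0.0024  0.0017] q [-0.626  0.273 -0.178  1.124  0.    -0.377] F [-0.4 -0.6 -3.2] gap 0.0131
side 0.75 910 rect ((424.5318298339844, -308.075439453125), (100.25035095214844, 182.71568298339844), 75.7801742553711) plane slope,z top-ish [-0.0025  0.0059  0.1845] z rel TCP -0.0334

tool shift cm [1.330e+00 4.305e+01 4.000e-02]
```

Request:
{"fn": "send_rows", "kwargs": {
  "motion": [
    {"tx": 0.05,"ty": 1,"tz": 0,"yaw": 0,"gripper": 0},
    {"tx": 0.05,"ty": 2,"tz": 0,"yaw": 0,"gripper": 0},
    {"tx": 0.1,"ty": 2.5,"tz": 0,"yaw": 0,"gripper": 0},
    {"tx": 0.1,"ty": 2.5,"tz": 0,"yaw": 0,"gripper": 0},
    {"tx": 0.1,"ty": 2.5,"tz": 0,"yaw": 0,"gripper": 0},
    {"tx": 0.1,"ty": 2.5,"tz": 0,"yaw": 0,"gripper": 0},
    {"tx": 0.1,"ty": 2.5,"tz": 0,"yaw": 0,"gripper": 0},
    {"tx": 0.1,"ty": 2.5,"tz": 0,"yaw": 0,"gripper": 0},
    {"tx": 0.1,"ty": 2.5,"tz": 0,"yaw": 0,"gripper": 0},
    {"tx": 0.1,"ty": 2.5,"tz": 0,"yaw": 0,"gripper": 0}
  ]
}}

```text
t: 14.32
ee_pos: [0.4741, -0.0815, 0.219]
orientation: [-0.391, -3.116, -0.001]
wrist_force: [0.9, 0.2, -1.6]
finger_gap: 0.0126
```

Request:
{"fn": "send_rows", "kwargs": {
  "motion": [
    {"tx": 0.1,"ty": 2.5,"tz": 0,"yaw": 0,"gripper": 0},
    {"tx": 0.1,"ty": 2.5,"tz": 0,"yaw": 0,"gripper": 0},
    {"tx": 0.1,"ty": 2.5,"tz": 0,"yaw": 0,"gripper": 0},
    {"tx": 0.1,"ty": 2.5,"tz": 0,"yaw": 0,"gripper": 0},
    {"tx": 0.05,"ty": 2.5,"tz": 0,"yaw": 0,"gripper": 0},
    {"tx": 0,"ty": 2.5,"tz": 0,"yaw": 0,"gripper": 0},
    {"tx": 0,"ty": 2.5,"tz": 0,"yaw": 0,"gripper": 0},
    {"tx": 0,"ty": 1.5,"tz": 0,"yaw": 0,"gripper": 0},
    {"tx": 0,"ty": 1,"tz": 0,"yaw": 0,"gripper": 0}
  ]
}}

```text
t: 15.07
ee_pos: [0.5193, 0.1138, 0.2188]
orientation: [-0.388, -3.117, -0.001]
wrist_force: [0.1, -0.2, -1.7]
finger_gap: 0.0128
```

Request:
{"fn": "send_rows", "kwargs": {
  "motion": [
    {"tx": 0,"ty": 0,"tz": 0,"yaw": -0.04,"gripper": 0},
    {"tx": 0,"ty": 0,"tz": 0,"yaw": -0.07,"gripper": 0},
    {"tx": 0,"ty": 0,"tz": 0,"yaw": -0.07,"gripper": 0},
    {"tx": 0,"ty": 0,"tz": 0,"yaw": -0.07,"gripper": 0},
    {"tx": 0,"ty": 0,"tz": 0,"yaw": -0.07,"gripper": 0},
    {"tx": 0,"ty": 0,"tz": 0,"yaw": -0.07,"gripper": 0},
    {"tx": 0,"ty": 0,"tz": 0,"yaw": -0.07,"gripper": 0},
    {"tx": 0,"ty": 0,"tz": 0,"yaw": -0.06,"gripper": 0},
    {"tx": 0,"ty": 0,"tz": 0,"yaw": 0,"gripper": 0},
    {"tx": 0,"ty": 0,"tz": 0,"yaw": 0,"gripper": 0}
  ]
}}

```text
t: 15.9
ee_pos: [0.5191, 0.1114, 0.219]
orientation: [0.42, -3.113, 0.0]
wrist_force: [-0.1, 0.7, -2.3]
finger_gap: 0.0129
```

```bash
python3 - <<'E'
from h import *
for c in('top','side'):
    o,M=lattice(c,c+'4.png')
    d=shot(c);P=d['P'][d['ok']]
    for n,lo,hi in(('icing',.066,.085),('board',.01,.021)):
        q=P[(P[:,2]>lo)&(P[:,2]<hi)&(np.hypot(P[:,0]-.519,P[:,1]-.1125)<.145)];print(n,len(q),cv2.minAreaRect((q[:,:2]*1000).astype(np.float32)))
go(.519,.1125,.123,o,M)
a=cv2.imread('pics/top4.png')[140:300,130:350];b=cv2.imread('pics/side4.png')[100:260,180:400]
cv2.imwrite('pics/v4.png',cv2.resize(np.hstack([a,b]),(800,291),interpolation=cv2.INTER_CUBIC))
E
```

```text
t 15.9 pos [0.5191 0.1114 0.219 ] ang -2.8732 tilt [-0.0008 -0.0002] q [ 0.211  0.28  -0.164  1.128  0.    -0.057] F [-0.1  0.7 -2.3] gap 0.0129
top 0.58 239 rect ((523.6488037109375, 80.02897644042969), (182.6671600341797, 38.39947509765625), 13.416848182678223) plane slope,z top-ish [ 0.0123 -0.0634  0.1829] z rel TCP -0.0362
icing 203 ((524.7828369140625, 88.22831726074219), (184.34906005859375, 46.004150390625), 15.551225662231445)
board 396 ((537.3038940429688, 45.502891540527344), (279.6409606933594, 130.54458618164062), 12.635368347167969)
t 16.05 pos [0.5194 0.1114 0.2192] ang -2.8725 tilt [-0.0003 -0.0001] q [ 0.211  0.28  -0.163  1.128 -0.    -0.058] F [-0.3  0.8 -2.3] gap 0.0131
side 0.64 450 rect ((518.6220703125, 111.99653625488281), (185.1310577392578, 101.4950180053711), 12.914470672607422) plane slope,z top-ish [-0.0033 -0.0063  0.186 ] z rel TCP -0.0332
icing 642 ((517.9594116210938, 113.64527893066406), (184.09136962890625, 103.84818267822266), 14.44814395904541)
board 357 ((519.2027587890625, 112.77484893798828), (235.8083953857422, 146.69168090820312), 14.417759895324707)
tool shift cm [0.   0.12 9.62]
```

View pics/v4.png

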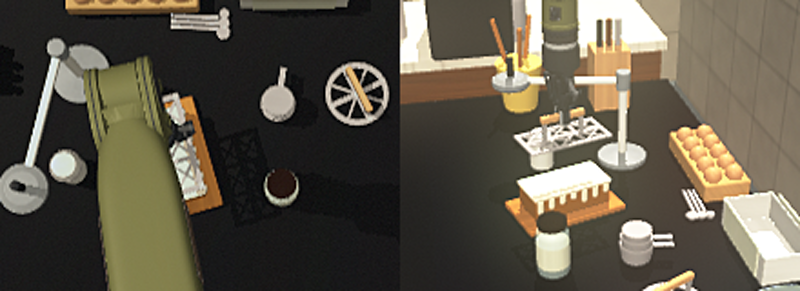

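v4: top view, lamp head at (22,188) far left of the cake, with the jar, cups and dredger still standing. Side view: the stencil hangs level above the cake at (565,135), aligned with it.

Request:
{"fn": "send_rows", "kwargs": {
  "motion": [
    {"tx": 0,"ty": 0.15,"tz": 1,"yaw": 0,"gripper": 0},
    {"tx": 0,"ty": 0,"tz": 1.5,"yaw": 0,"gripper": 0},
    {"tx": 0,"ty": 0,"tz": 1.5,"yaw": 0,"gripper": 0},
    {"tx": 0,"ty": 0,"tz": 1.5,"yaw": 0,"gripper": 0},
    {"tx": 0,"ty": 0,"tz": 1.2,"yaw": 0,"gripper": 0},
    {"tx": 0,"ty": 0,"tz": 1,"yaw": 0,"gripper": 0},
    {"tx": 0,"ty": 0,"tz": 0.7,"yaw": 0,"gripper": 0},
    {"tx": 0,"ty": 0,"tz": 0.5,"yaw": 0,"gripper": 0},
    {"tx": 0,"ty": 0,"tz": 0.3,"yaw": 0,"gripper": 0},
    {"tx": 0,"ty": 0,"tz": 0.2,"yaw": 0,"gripper": 0},
    {"tx": 0,"ty": 0,"tz": 0,"yaw": 0,"gripper": 0},
    {"tx": 0,"ty": 0,"tz": 0,"yaw": 0,"gripper": 0}
  ]
}}

```text
t: 17.2
ee_pos: [0.5196, 0.113, 0.1257]
orientation: [-0.423, 3.112, 0.0]
wrist_force: [0.8, -0.2, -2.2]
finger_gap: 0.0127
```

```bash
python3 - <<'E'
from h import *
o,M=lattice('side','side5.png'); o,M=lattice('wrist','w5.png')
d=shot('side');P=d['P'][d['ok']];q=P[(P[:,2]>.01)&(P[:,2]<.021)&(np.hypot(P[:,0]-.519,P[:,1]-.1125)<.145)];print('board',cv2.minAreaRect((q[:,:2]*1000).astype(np.float32)))
q=P[(P[:,2]>.24)&(P[:,2]<.275)&(abs(P[:,0]-.44)<.06)&(abs(P[:,1]-.36)<.06)];print('knob',q.mean(0))
b=cv2.imread('pics/side5.png')[110:270,190:350];cv2.imwrite('pics/v5.png',cv2.resize(b,(590,590),interpolation=cv2.INTER_CUBIC))
st()
E
```

```text
t 17.2 pos [0.5196 0.113  0.1257] ang -2.8714 tilt [0.0009 0.0002] q [ 0.214  0.345 -0.328  0.897 -0.    -0.056] F [ 0.8 -0.2 -2.2] gap 0.0127
side 0.96 377 rect ((517.1055297851562, 116.87757110595703), (189.06190490722656, 95.91036987304688), 16.762516021728516) plane slope,z top-ish [ 0.0177 -0.0717  0.0903] z rel TCP -0.0355
t 17.3 pos [0.5196 0.113  0.1259] ang -2.8715 tilt [0.0011 0.0002] q [ 0.214  0.345 -0.328  0.897 -0.    -0.056] F [-0.4  0.3 -2. ] gap 0.0127
wrist 0.69 18506 rect ((519.7655639648438, 113.94117736816406), (184.1266632080078, 94.65547943115234), 15.506417274475098) plane slope,z top-ish [-0.0064 -0.002   0.0912] z rel TCP -0.0347
board ((519.3954467773438, 113.4000473022461), (233.61431884765625, 151.08116149902344), 14.297396659851074)
knob [0.44350762 0.35967729 0.25414017]
t 17.45 pos [0.5195 0.113  0.1257] ang -2.8713 tilt [0.0008 0.0002] q [ 0.214  0.345 -0.328  0.897  0.    -0.056] F [-0.1  0.4 -2.6] gap 0.0129
```

View pics/v5.png

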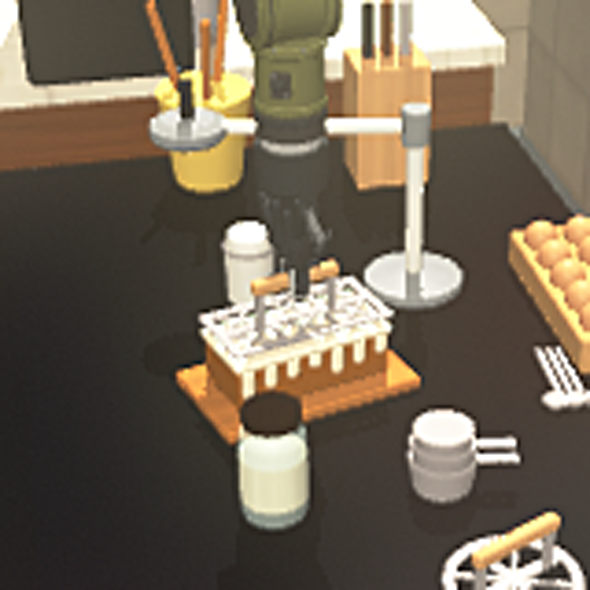

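v5: the stencil lies squarely over the cake at (297,320), level, with a small gap above the icing. The lamp is clear at (187,130). One small lowering, then I hand in.

Request:
{"fn": "send_rows", "kwargs": {
  "motion": [
    {"tx": 0,"ty": 0,"tz": 0.2,"yaw": 0,"gripper": 0},
    {"tx": 0,"ty": 0,"tz": 0,"yaw": 0,"gripper": 0},
    {"tx": 0,"ty": 0,"tz": 0,"yaw": 0,"gripper": 0},
    {"tx": 0,"ty": 0,"tz": 0,"yaw": 0,"gripper": 0},
    {"tx": 0,"ty": 0,"tz": 0,"yaw": 0,"gripper": 0},
    {"tx": 0,"ty": 0,"tz": 0,"yaw": 0,"gripper": 0}
  ]
}}

```text
t: 17.95
ee_pos: [0.5192, 0.1129, 0.1233]
orientation: [-0.423, 3.113, -0.0]
wrist_force: [-0.5, 0.8, -2.6]
finger_gap: 0.0126
```

```bash
python3 - <<'E'
from h import *
o,M=st(); print(np.abs(o['qvel']).max()); print(ctrl.finish_job())
E
```

```text
t 17.95 pos [0.5192 0.1129 0.1233] ang -2.8714 tilt [0.0001 0.    ] q [ 0.214  0.347 -0.331  0.892 -0.    -0.056] F [-0.5  0.8 -2.6] gap 0.0126
0.0023650366078022855
the job is handed in; nothing more can be done
None
```

I swung the lamp aside by its knob, then gripped the steel rectangular stencil by its handle. I carried it over the jar and handed in at about 18 s with the gripper still holding it over the cake. No verdict is reported, so the figures below are my own measurements.

- **Lamp:** the head is about 26 cm sideways from the middle of the cake.
- **Stencil position:** its centre is within about 2 mm of the cake's. Its long side is at 15.5°, against 14.3–16° measured for the cake.
- **Height and rest:** the underside is about 11 mm above the icing, worked out from the gripper height. The stencil was level and at rest, and about 2.6 N of weight was on the wrist.
- **Other things:** the jar, cups, dredger and round stencil looked unmoved in the last pictures I viewed; I did not measure them. The wrist force showed no sign of a touch on the cake.

**Disagreements:**
- **Last side-camera reading:** it put the stencil about 4 mm off, turned 1.3° from the wrist camera's reading and tilted about 4°. I put that down to icing pixels mixed into its outline, as the wrist camera and the gripper pose agreed with each other.
- **Knob before gripping:** the wrist and top cameras differed by about 5 mm on where it was, and I aimed between them.
- **First move call:** it was refused because its rows lacked some keys; nothing moved.

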